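# Mount the sample carousel on its ball drive and lock it

### The arm

A 6-joint arm with a two-finger parallel gripper is mounted at the origin on the work surface. World frame = base frame: x ahead of the robot, y to its left, z up, the work surface at z = 0. Lengths are in m, angles in rad, forces in N, time in s.
With the tool pointing down it reaches from about 0.275 to 0.775 m from the base axis. Payload 14.6 kg.
Tool frame: the origin (TCP) lies between the finger pads; the fingertips stand ahead of it and the grasp point (between the pads) is the TCP (bot.tcp_to_tips is the z of the fingertips in the tool frame, in m); z points along the fingers, y is the direction in which the jaws open and shut (so a half turn about z gives the same grasp; the last joint's range is limited). The gripper opens to 85 mm and grips with 20 to 120 N. Pads are 22 mm wide; open, the fingers measure 114 mm over their backs; the gripper's body (76 mm by 85 mm) begins 54 mm behind the grasp point. The pads swing forward as they close: fully open they stand 13 mm farther back than shut.
Start: joints at [1.061, 0.263, -0.048, 1.259, 0, 1.415], TCP at [0.182, 0.492, 0.25] pointing down, gripper open.
Joint ranges: [-2.65, 2.65], [-0.89, 1.7], [-1.18, 1.37], [-2.13, 2.11], [-1.35, 1.29], [-3.14, 3.14]. Speed limits (rad/s): [1.89, 1.89, 2.57, 2.79, 3.14, 3.14].

### API

Orientations are given as a unit quaternion [x, y, z, w].
In Python, from bench import bot gives the robot as it stands. The module is installed in compiled form; this text tells all that it offers.
- The arm moves only by the tool arm_command, never from a script. Its argument "rows" is a list of rows, each a list of 5 numbers: the gripper's target within -1 to 1 (shut at 1, half-way at 0, fully open at -1), then the shift along the tool's x, y, z in m, then the turn about the tool's z in degrees. In form: [[hand, tx, ty, tz, spin], ...]. A call has 1 to 20 rows; each row is the pose to reach, as a shift and turn from the pose commanded when the call began, along the tool's axes at that moment; what a row does not reach only later rows make up. A row lasts 1/8 s, in which the tool goes at most 62.5 mm and 10.7 degrees, less where a joint would pass 70% of its speed; a pose out of reach is approached as far as the arm can. A call with a gripper value outside its range is refused whole. The fingers move at their own pace and stop on an object; "force" is the grip in N (left out, the last holds). Time passes only in rows, so rows that repeat a pose let the fingers close. It gives the time, the measured TCP pose, the force and the opening at its end, in the units of the state.
- bot.sense(): the state, without advancing time (a new reading comes with each control period).
- bot.read_camera(name): name is "scene" or "top" or "wrist"; returns (picture, depth): 400x640x3 uint8, red, green, blue; 400x640 float32, m along the optical axis (not along the pixel's ray), 0 where there is no reading.
- bot.calibration(name): a dict with "intrinsics" (3x3 intrinsics, pixels), "R" (3x3) and "t" (3): a world point X has camera coordinates R X + t; the wrist camera has in their place "tool_from_camera" (4x4, takes a point from camera to tool coordinates, whose origin is the TCP and whose axes are the flange's). Camera axes: x right, y down, z forward; pixel columns grow to the right and rows downward; lengths in m; the calibration is good to about 2 mm. A picture is of the moment at which its call begins: read the wrist's pose just before it. calibration takes no time and is no camera call.
- bot.sign_off(): hands the job in, once; it reports no verdict.
The state is a dict: "clock": time; "joint_pos": joint angles; "qvel": joint speeds; "effort": joint torques, N m; "tcp_pos": TCP position; "eef_rot": TCP orientation; "wrist_force": force on the tool from outside, world axes, zero at the start; "ft_torque": the same for the moment, N m; "gripper_width": opening from 0.0 (shut) to 1.0 (fully open).
Only numpy, scipy, OpenCV 4.12 (cv2) and the standard library are available. Lean on these libraries where they do the work, as an engineer would, in place of code of your own. Each camera call takes 0.05 s, during which the arm holds its last target.

### The job

Put the sample carousel back on the sampler: raise its pink-knobbed lock lever fully, lift the carousel by its grip off the grey stand, keep it level, and lower it gently onto the steel ball of the drive. Turn it by feel under light pressure until its notches find the three drive pins and it goes down flat on the drive plate, without letting it drop or forcing it, then press the lever fully down so that it latches under the ball, and let go. Leave everything else on the bench where it stands.

Things in the scene. Friction and masses are not known exactly. Their poses are not given: they have to be found in the camera images.
- carousel: round dark sample tray, 190 mm diameter, 16 mm high at the rim, 0.5 to 0.8 kg, ring of small cups, central hub 54 mm wide, 54 mm high. Origin: centre of its flat underside, its lowest part. z up; x points outwards along the lock lever. Under the hub: an open socket 33 mm wide, 50 mm deep, for the ball. It starts on the grey stand, 54 mm above the bench.
- notch (a point): one of six notches in the carousel's underside, 42 mm from its centre, at 30 degrees from the lever's direction (anticlockwise seen from above); the others follow every 60 degrees. The point lies in the underside, axes as the carousel's. Each is 8 mm deep and lets a drive pin in with 1.6 mm to spare on either side.
- grip (a point): centre of the grey upright carrying grip on the hub: a block 44 mm long along the carousel's x, 24 mm thick along its y, standing from 54 to 94 mm above the underside; this point is 76 mm above the underside, on the axis. Axes as the carousel's. Pinch it across its 24 mm, from above.
- lever (a joint): lock lever, rad: 0 = fully down (locked), 0.9 = fully raised (stop). Stiff pivot (0.08 N m): stays where left. Pivot: level, across the carousel's x, 30 mm from the axis towards +x, 34 mm above the underside. A tongue on it swings under the ball as it goes down; above 0.6 it is clear of the socket. Carousel not fully down: the tongue strikes the ball at 0.1 to 0.25 rad, no further.
- lever_knob (a point): centre of the pink ball knob (22 mm diameter) at the lever's outer end. Lever down, it lies 96 mm from the carousel's axis towards +x, 40 mm above the underside, 13 mm clear above the rim. It is 66 mm from the pivot along the lever and 6 mm to its upper side. Inside of it the lever is a 12 mm wide, 7 mm thick steel bar, its middle plane level with the knob's centre.
- seat (a point): centre of the sampler's round aluminium drive plate (112 mm diameter), in its upper face, 64 mm above the bench. Three brass drive pins with bevelled tops (8 mm diameter, 7 mm high) stand on it 42 mm from the centre, 120 degrees apart. Where round the circle they stand differs each time, and this frame does not tell it. A motor holds the plate from turning (2.5 N m).
- ball (a point): centre of the steel drive ball (30 mm diameter) on its 15 mm neck, 33.5 mm above the plate. Over the ball, until its notches meet the pins, the carousel rides on the pins, 7 mm above the plate; turning it by at most 60 degrees brings notches over pins.
- unit: the white sampler: housing 295 x 260 mm, 50 mm high; origin on the bench under the drive's axis. Its x points to the back, where a parked probe column with a pink arm stands 145 mm behind the drive's axis, up to 176 mm above the bench. Fixed.
- stand: grey round parking stand, 170 mm across its top, which is 54 mm above the bench, with a centre stub 22 mm wide and 10 mm high, loose in the carousel's socket; origin under its centre. Fixed.
- tube_rack: bystander: blue rack, 26 x 110 mm, with capped tubes up to 90 mm high; origin under its centre. Leave alone.
- beaker: bystander: glass beaker, 48 mm wide, 55 mm high; origin under its centre. Leave alone.
- vial: bystander: small amber jar, 30 mm wide, 45 mm high; origin under its centre. Leave alone.
- wash_bottle: bystander: white bottle, 60 mm wide, 155 mm high; origin under its centre. Leave alone.
- tip_box: bystander: box of pipette tips, 85 x 120 mm, 61 mm high; origin under its centre. Leave alone.
- pipette: bystander: hand pipette lying on the bench, 250 mm long, 26 mm thick; origin under its middle. Leave alone.
There are look-alikes about, which are no part of the job. Leave any green or purple look-alike of the carousel alone.

How it is judged:
On the way, in this order (a step that is already met when the one before it is completed fails the run):
1. the lock lever is fully raised (above 0.75 rad) (value of joint lever above 0.75 rad), for 0.2 s.
2. the carousel lies flat on the drive plate, over the ball and pins, with the lever still raised (z of carousel in the frame of seat below 0.0025 m and horizontal distance between carousel and seat below 0.004 m and angle between carousel's own z axis and vertical below 0.03 rad and value of joint lever above 0.6 rad), for 0.2 s.
At the end, for the whole second after the job is handed in: The carousel lies flat and at rest on the drive plate (underside within 2.5 mm of the plate, within 4 mm of its centre, tilted less than 0.03 rad), pins in its notches, and the lock lever is pressed down to below 0.08 rad (value of joint lever below 0.08 rad and z of carousel in the frame of seat below 0.0025 m and horizontal distance between carousel and seat below 0.004 m and angle between carousel's own z axis and vertical below 0.03 rad and linear speed of carousel below 0.02 m/s); the robot touches nothing.
It fails at once if the carousel is forced onto the sampler, or its lever against the ball (more than 50 N between carousel and sampler) (contact force between carousel and unit above 50 N).
It fails at once if the carousel is let drop onto the drive (faster than 0.15 m/s within 15 mm of the plate) (linear speed of carousel above 0.15 m/s and z of carousel in the frame of seat below 0.015 m and horizontal distance between carousel and seat below 0.03 m).
It fails at once if the carousel is tipped by more than 0.3 rad (angle between carousel's own z axis and vertical above 0.3 rad).
It fails at once if a bystander is moved by more than 20 mm (distance of any of tube_rack, beaker, vial, wash_bottle, tip_box, pipette from where it was at the start of the episode above 0.02 m).
It also fails if it takes over 72 s, if anything falls off the work surface, if the arm or the gripper's body presses on something with over 40 N, if the wrist force passes 120 N, or if a joint passes its speed limit or range.

## Working session

There is one attempt and no reset: what is moved stays moved. The work goes in short steps, Python scripts to look and compute and a tool call to move; the robot and the scene stay as the last step left them, time stands still between calls to the robot, and variables do not carry over. Pictures are saved under pics/ and viewed, and the job is handed in when it is done.

Besides the shell and the picture viewer there is one more tool, called after ">>>" by a JSON object that holds its "op" and its "data", one argument or row to a line. arm_command: Moves the arm, as the interface text tells. Its arguments: {"type":"object","properties":{"rows":{"type":"array","items":{"type":"array","items":{"type":"number"}}},"force":{"type":"number"}},"required":["rows"]}

```bash
mkdir -p pics; cat > h.py <<'E'
import numpy as np, cv2
from bench import bot
from scipy.spatial.transform import Rotation as Ro
def pts(name):
    s=bot.sense(); im,d=bot.read_camera(name); c=bot.calibration(name); K=np.array(c["intrinsics"])
    v,u=np.mgrid[:400,:640]
    P=np.stack([(u-K[0,2])/K[0,0]*d,(v-K[1,2])/K[1,1]*d,d],-1)
    if name=="wrist":
        T=np.array(c["tool_from_camera"]); P=P@T[:3,:3].T+T[:3,3]
        P=P@Ro.from_quat(s["eef_rot"]).as_matrix().T+np.array(s["tcp_pos"])
    else:
        P=(P-np.array(c["t"]))@np.array(c["R"])
    P[d==0]=np.nan
    return im,P
def save(n,im): cv2.imwrite(f"pics/{n}.png",im[:,:,::-1])
E
python3 - <<'E'
from h import *
for n in ["scene","top"]:
    im,P=pts(n); save(n+"0",im); np.savez(n+"0.npz",im=im,P=P)
print(bot.sense(),bot.tcp_to_tips)
E
```

```text
{'clock': 0.1, 'joint_pos': array([ 1.06069982e+00,  2.63505871e-01, -4.88674341e-02,  1.25938514e+00,
       -2.27149731e-05,  1.41550221e+00]), 'qvel': array([ 0.00029954, -0.00060775,  0.00114249,  0.00021547,  0.00011468,
        0.00163734]), 'effort': array([ 1.00640671e-03, -6.38573527e+01,  3.85064292e+01,  9.90165398e-03,
       -2.08983001e-04, -1.25814734e-05]), 'tcp_pos': array([0.18228703, 0.49210388, 0.24985943]), 'eef_rot': array([ 1.76472125e-01,  9.84305520e-01, -4.58391479e-04, -1.46375822e-04]), 'wrist_force': array([ 0.22387848, -0.1344253 ,  0.09673823]), 'ft_torque': array([ 0.04251621,  0.00248777, -0.0425544 ]), 'gripper_width': 0.9977000089703001} 0.019
```

View pics/scene0.png

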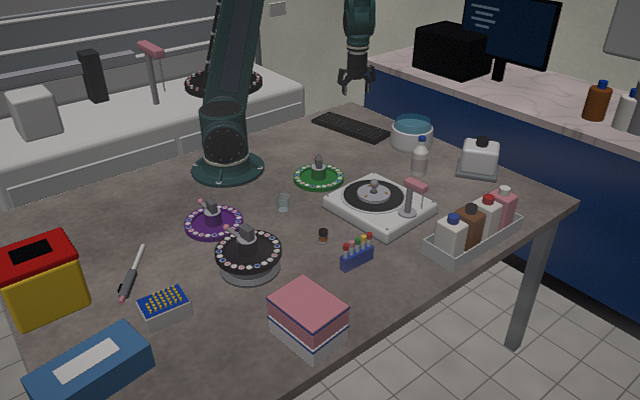

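View pics/top0.png

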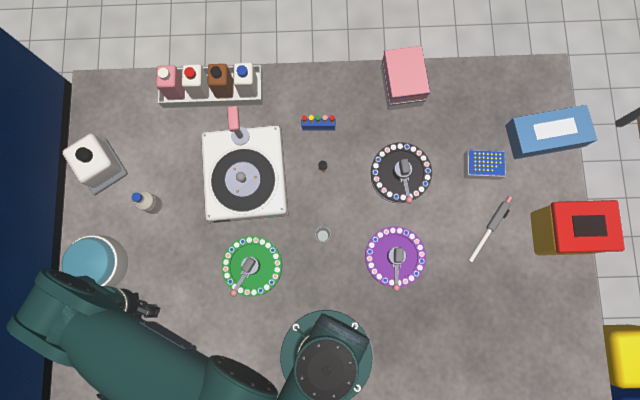

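The scene view shows the dark carousel on its stand at about (248,250) and the sampler at (378,205). In the top view the carousel is at (402,172) with its knob near (408,198), and the drive is at (243,178).

```bash
python3 - <<'E'
from h import *
z=np.load("top0.npz"); im,P=z["im"],z["P"]
for n,(a,b,c,d) in dict(car=(360,130,445,215),unit=(195,95,295,230)).items():
    save("t_"+n,cv2.resize(im[b:d,a:c],None,fx=6 if n=="car" else 4.4,fy=6 if n=="car" else 4.4,interpolation=cv2.INTER_CUBIC))
def rep(n,m):
    v,u=np.nonzero(m); p=P[m]; print(n,m.sum(),"px",u.mean().round(1),v.mean().round(1),"med",np.nanmedian(p,0).round(4),"min",np.nanmin(p,0).round(4),"max",np.nanmax(p,0).round(4))
V,U=np.mgrid[:400,:640]
box=(U>360)&(U<445)&(V>130)&(V<215)
Z=P[...,2]
rep("car rim",box&(Z>.06)&(Z<.085)); rep("grip",box&(Z>.14)); 
r,g,b=[im[...,i].astype(int) for i in range(3)]
rep("knob",box&(r-g>35)&(U>398)&(V>188)&(Z>0.095))
box=(U>195)&(U<295)&(V>115)&(V<230)
rep("house",box&(Z>.04)&(Z<.056)&(r>170))
bb=(abs(U-242)<36)&(abs(V-179)<36)
rep("plate",bb&(Z>.06)&(Z<.069)); rep("ball",bb&(Z>.09))
m=bb&(Z>.0675)&(Z<.08); rep('pins',m)
hsv=cv2.cvtColor(im,cv2.COLOR_RGB2HSV)
mm=bb&(hsv[...,1]>60)&(r>100)&(r>b)
n,l,s,c=cv2.connectedComponentsWithStats(mm.astype(np.uint8))
for i in range(1,n): print(s[i,4],c[i],np.nanmedian(P[l==i],0))
E
```

```text
car rim 2065 px 400.7 171.3 med [ 0.5579 -0.2458  0.0676] min [ 0.462  -0.3485  0.06  ] max [ 0.6534 -0.1587  0.0843]
grip 116 px 404.8 165.8 med [ 0.5564 -0.2523  0.1468] min [ 0.5356 -0.2654  0.1401] max [ 0.5785 -0.239   0.1522]
knob 32 px 408.6 199.4 med [ 0.4613 -0.2639  0.1056] min [ 0.4547 -0.275   0.095 ] max [ 0.4702 -0.2569  0.1145]
house 3532 px 242.9 168.2 med [0.6234 0.2393 0.0494] min [0.4273 0.1136 0.04  ] max [0.7292 0.3847 0.056 ]
plate 730 px 242.0 179.4 med [0.5465 0.2438 0.0638] min [0.4414 0.1584 0.06  ] max [0.65  0.342 0.069]
ball 75 px 240.3 176.4 med [0.5484 0.2448 0.1079] min [0.5361 0.2311 0.0948] max [0.564  0.2589 0.1191]
pins 117 px 241.1 176.6 med [0.5569 0.2521 0.0689] min [0.4945 0.1956 0.0676] max [0.6025 0.2997 0.0744]
3 [233.66666667 168.33333333] [0.58458236 0.2713513  0.06944603]
3 [254.66666667 176.33333333] [0.55685576 0.20481415 0.07024953]
4 [236.5 190.5] [0.51218814 0.26268291 0.07039695]
```

```bash
python3 -c "
import cv2,numpy as np
a=cv2.imread('pics/t_car.png');b=cv2.imread('pics/t_unit.png');print(a.shape,b.shape)"
```

```text
(510, 510, 3) (594, 440, 3)
```

View pics/t_car.png

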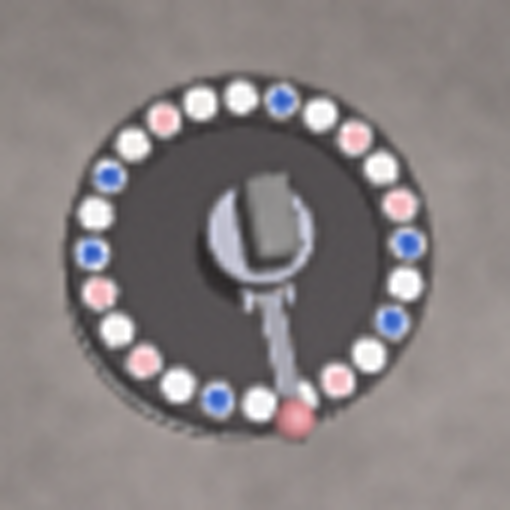

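View pics/t_unit.png

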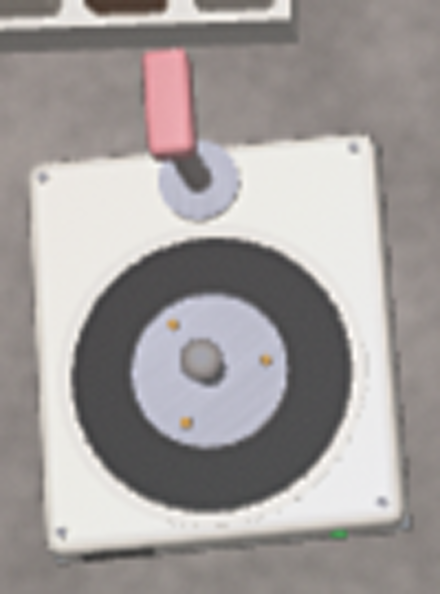

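```bash
cat >> h.py <<'E'
def plan(x,y,z,az):
    "shift in tool axes, spin deg to get TCP to x,y,z with tool x azimuth az deg"
    s=bot.sense(); R=Ro.from_quat(s["eef_rot"]).as_matrix()
    d=R.T@(np.array([x,y,z])-s["tcp_pos"]); a=np.degrees(np.arctan2(R[1,0],R[0,0]))
    print("shift mm",(d*1e3).round(1),"spin",round(-((az-a+180)%360-180),2),"az now",round(a,2))
E
python3 - <<'E'
from h import *
plan(.548,.245,.26,187)
E
```

```text
shift mm [-428.8 -104.7  -10.1] spin -27.33 az now 159.67
```

>>> {"op": "arm_command", "data": {
  "rows": [
    [-1,-60,0,0,0],
    [-1,-0.1,-0.02,-0.01,-10],
    [-1,-0.2,-0.05,-0.01,-20],
    [-1,-0.3,-0.07,-0.01,-27.3],
    [-1,-0.4,-0.1,-0.01,-27.3],
    [-1,-0.429,-0.105,-0.01,-27.3],
    [-1,-0.429,-0.105,-0.01,-27.3],
    [-1,-0.429,-0.105,-0.01,-27.3],
    [-1,-0.429,-0.105,-0.01,-27.3]
  ]
}}

```text
clock: 1.23
tcp_pos: [0.5496, 0.2433, 0.2593]
eef_rot: [-0.059, 0.998, -0.0, -0.001]
wrist_force: [-0.1, 0.1, -0.5]
gripper_width: 1.001
```

My first row carried a units slip (-60 instead of -0.06). The per-row limit capped it and the arm reached the intended pose, so I'll be careful with units from here.

```bash
python3 - <<'E'
from h import *
im,P=pts("wrist"); save("w1",im); np.savez("w1.npz",im=im,P=P)
c=bot.calibration("wrist");print(np.array(c["tool_from_camera"]).round(4)); print(bot.sense()["joint_pos"])
E
```

```text
[[ 2.000e-04 -9.451e-01 -3.269e-01  8.570e-02]
 [ 1.000e+00  3.000e-04 -3.000e-04  2.000e-04]
 [ 3.000e-04 -3.269e-01  9.451e-01 -1.234e-01]
 [ 0.000e+00  0.000e+00  0.000e+00  1.000e+00]]
[2.83283938e-01 3.94452814e-01 1.74962304e-01 1.35246511e+00
 1.29810695e-04 1.63078557e-01]
```

View pics/w1.png

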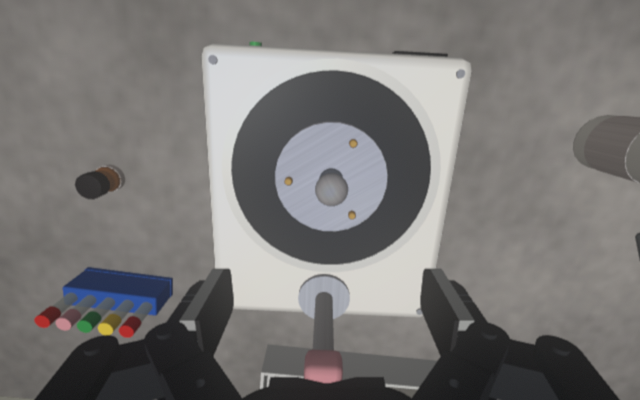

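The wrist view shows the drive plate centred near (331,178), the ball at (331,187), and the pins at (353,143), (289,181) and (352,215).

```bash
cat > seat.py <<'E'
from h import *
from scipy.optimize import least_squares
z=np.load("w1.npz"); im,P=z["im"],z["P"]
def circ(p):
    f=least_squares(lambda q:np.hypot(p[:,0]-q[0],p[:,1]-q[1])-q[2],[*p.mean(0)[:2],.05],loss="soft_l1",f_scale=.001); return f.x.round(5)
V,U=np.mgrid[:400,:640]; hsv=cv2.cvtColor(im,cv2.COLOR_RGB2HSV); Z=P[...,2]
bb=(np.hypot(U-331,V-178)<62)
r,g,b=[im[...,i].astype(int) for i in range(3)]
m=(bb&(hsv[...,1]>70)&(r>b+30)).astype(np.uint8)
n,l,s,c=cv2.connectedComponentsWithStats(m)
pp=[]
for i in range(1,n):
    if s[i,4]>15:
        p=np.nanmedian(P[l==i],0); pp.append(p); print("pin",s[i,4],c[i].round(1),p.round(4))
pp=np.array(pp)
# plate edge: bright plate contour
pl=(bb&(im.min(-1)>105)).astype(np.uint8); pl=cv2.morphologyEx(pl,cv2.MORPH_CLOSE,np.ones((9,9)))
cn=max(cv2.findContours(pl,0,cv2.CHAIN_APPROX_NONE)[0],key=len)[:,0]
e=P[cn[:,1],cn[:,0]]; e=e[np.isfinite(e[:,2])&(abs(e[:,2]-.064)<.004)]
print("plate circle",circ(e),np.nanmedian(e[:,2]),len(e))
c3=circ(pp); print("pins circle",c3)
print("pin az mod 60",[(np.degrees(np.arctan2(p[1]-c3[1],p[0]-c3[0]))%60).round(2) for p in pp])
B=P[bb&(Z>.088)]; print("ball pts",len(B),B.max(0))
f=least_squares(lambda q:np.linalg.norm(B-q,axis=1)-.015,[.55,.245,.0975],loss="soft_l1",f_scale=.001);print("ball",f.x.round(4))
E
python3 seat.py
```

```text
pin 42 [352.8 143.1] [0.5101 0.2634 0.0706]
pin 41 [288.  180.9] [0.5542 0.2061 0.0705]
pin 38 [351.5 215. ] [0.5819 0.2727 0.0705]
plate circle [0.54941 0.24749 0.05537] 0.06349898533865125 200
pins circle [0.54865 0.24747 0.04173]
pin az mod 60 [np.float64(37.49), np.float64(37.59), np.float64(37.15)]
ball pts 872 [0.56381765 0.26194244 0.11343218]
ball [0.5499 0.2476 0.0972]
```

```bash
python3 - <<'E'
from h import *
plan(.557,-.2525,.26,187)
E
```

```text
shift mm [ 5.110e+01 -4.942e+02 -3.000e-01] spin -0.11 az now -173.11
```

Three independent measurements (plate edge, pin circle and ball) agree to 1 mm: the seat is at (0.5495, 0.2475) and the pins are at 37.4° mod 60. Next I'll look at the carousel.

>>> {"op": "arm_command", "data": {
  "rows": [
    [-1,0.006,-0.06,0,0],
    [-1,0.012,-0.12,0,0],
    [-1,0.018,-0.18,0,0],
    [-1,0.024,-0.24,0,0],
    [-1,0.03,-0.3,0,0],
    [-1,0.036,-0.36,0,0],
    [-1,0.042,-0.42,0,0],
    [-1,0.051,-0.48,0,0],
    [-1,0.051,-0.494,0,0],
    [-1,0.051,-0.494,0,0],
    [-1,0.051,-0.494,0,0],
    [-1,0.051,-0.494,0,0]
  ]
}}

```text
clock: 2.78
tcp_pos: [0.5577, -0.2502, 0.2606]
eef_rot: [-0.062, 0.998, -0.0, 0.0]
wrist_force: [-0.0, -0.9, -0.5]
gripper_width: 0.999
```

```bash
python3 - <<'E'
from h import *
im,P=pts("wrist"); save("w2",im); np.savez("w2.npz",im=im,P=P)
E
```

```text
(no output)
```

View pics/w2.png

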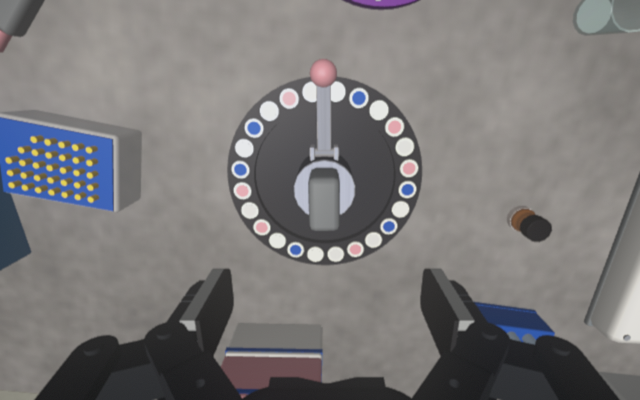

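The carousel lies centred near (325,170). The grip is at (324,200), the lever runs straight up the picture, and the pink knob is at (323,72).

```bash
cat > car.py <<'E'
from h import *
from scipy.optimize import least_squares
import sys
z=np.load(sys.argv[1]); im,P=z["im"],z["P"]
V,U=np.mgrid[:400,:640]; Z=P[...,2]
r,g,b=[im[...,i].astype(int) for i in range(3)]
m=(np.hypot(U-325,V-170)<110)&(Z>.064)&(Z<.076); m=cv2.morphologyEx(m.astype(np.uint8),cv2.MORPH_CLOSE,np.ones((5,5)))
cn=max(cv2.findContours(m,0,cv2.CHAIN_APPROX_NONE)[0],key=len)[:,0]
e=P[cn[:,1],cn[:,0]]; e=e[np.isfinite(e[:,2])]
f=least_squares(lambda q:np.hypot(e[:,0]-q[0],e[:,1]-q[1])-q[2],[.557,-.25,.095],loss="soft_l1",f_scale=.001).x;print("rim",f.round(4))
k=(r-g>40)&(Z>.09)&(V<100)&(abs(U-325)<40); K=P[k]
kc=least_squares(lambda q:np.linalg.norm(K-q,axis=1)-.011,np.array(np.nanmedian(K,0))-[0,0,.01],loss="soft_l1",f_scale=.001).x; print("knob",k.sum(),kc.round(4))
G=P[(np.hypot(U-325,V-170)<80)&(Z>.144)]; 
print("grip top",len(G),G.min(0).round(4),G.max(0).round(4),np.median(G[:,2]))
rc=cv2.minAreaRect((G[:,:2]*1000).astype(np.float32)); print(rc)
for n,c in (("rim",f[:2]),("grip",np.array(rc[0])/1e3)):
    print(n,"lever az",np.degrees(np.arctan2(kc[1]-c[1],kc[0]-c[0])),"dist",np.hypot(*(kc[:2]-c)))
E
python3 car.py w2.npz
```

```text
rim [ 0.5586 -0.252   0.0922]
knob 481 [ 0.4625 -0.2648  0.0972]
grip top 1554 [ 0.5349 -0.266   0.144 ] [ 0.5786 -0.239   0.1497] 0.1473955821827696
((556.5042724609375, -252.32748413085938), (42.647308349609375, 23.444259643554688), 7.683395862579346)
rim lever az -172.42071321517534 dist 0.09686999478527356
grip lever az -172.42793977757344 dist 0.09479160661367227
```

```bash
python3 - <<'E'
from h import *
plan(.4625,-.2648,.101,187.6)
E
```

```text
shift mm [ 96.3  -2.6 159.5] spin -0.54 az now -172.94
```

>>> {"op": "arm_command", "data": {
  "rows": [
    [-1,0.048,-0.002,0.03,-0.5],
    [-1,0.096,-0.003,0.07,-0.5],
    [-1,0.096,-0.003,0.12,-0.5],
    [-0.5,0.096,-0.003,0.1595,-0.5],
    [0,0.096,-0.003,0.1595,-0.5],
    [0.6,0.096,-0.003,0.1595,-0.5],
    [1,0.096,-0.003,0.1595,-0.5],
    [1,0.096,-0.003,0.1595,-0.5],
    [1,0.096,-0.003,0.1595,-0.5],
    [1,0.096,-0.003,0.1595,-0.5]
  ],
  "force": 20
}}

```text
clock: 4.08
tcp_pos: [0.463, -0.2666, 0.1011]
eef_rot: [-0.065, 0.998, -0.0, 0.0]
wrist_force: [3.7, -0.6, 0.0]
gripper_width: 0.24
```

>>> {"op": "arm_command", "data": {
  "rows": [
    [1,-0.0005,0,-0.005,0],
    [1,-0.0016,0,-0.0098,0],
    [1,-0.003,0,-0.0145,0],
    [1,-0.0047,0,-0.0192,0],
    [1,-0.0068,0,-0.0238,0],
    [1,-0.0092,0,-0.0281,0],
    [1,-0.012,0,-0.0323,0],
    [1,-0.0149,0,-0.0362,0],
    [1,-0.0183,0,-0.04,0],
    [1,-0.0218,0,-0.0434,0],
    [1,-0.0256,0,-0.0466,0],
    [1,-0.0295,0,-0.0493,0],
    [1,-0.0295,0,-0.0493,0],
    [1,-0.0295,0,-0.0493,0],
    [1,-0.0295,0,-0.0493,0]
  ]
}}

```text
clock: 5.95
tcp_pos: [0.492, -0.2626, 0.1501]
eef_rot: [-0.065, 0.998, -0.0, 0.0]
wrist_force: [1.0, 0.8, -0.3]
gripper_width: 0.24
```

```bash
python3 - <<'E'
from h import *
im,P=pts("scene"); save("s3",cv2.resize(im[190:300,170:330],None,fx=5,fy=5,interpolation=cv2.INTER_CUBIC))
E
```

```text
(no output)
```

View pics/s3.png

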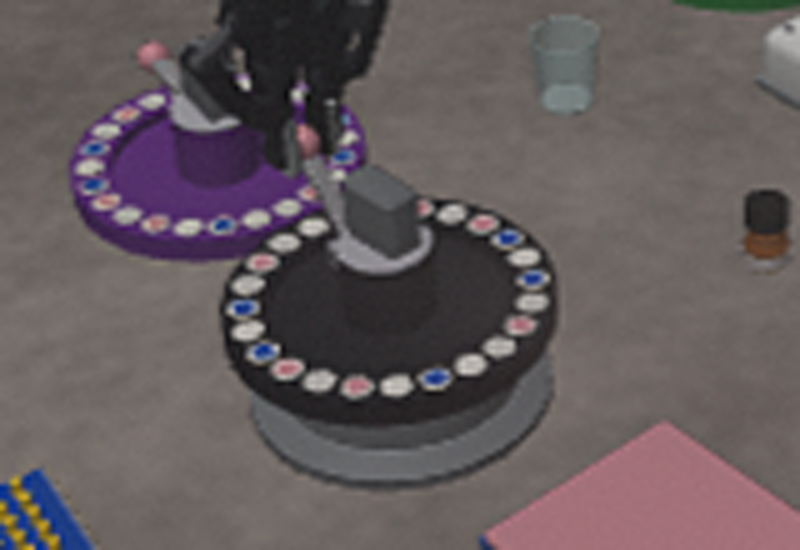

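The view shows the lever raised steeply, with its knob between the fingers at about (308,142). Now I'll release, go up and re-measure.

>>> {"op": "arm_command", "data": {
  "rows": [
    [0,0,0,0,0],
    [-1,0,0,0,0],
    [-1,0,0,0,0],
    [-1,0,0,0,0],
    [-1,0,0,-0.05,0],
    [-1,-0.06,0,-0.1,0],
    [-1,-0.065,0,-0.11,0],
    [-1,-0.065,0,-0.11,0],
    [-1,-0.065,0,-0.11,0]
  ]
}}

```text
clock: 7.12
tcp_pos: [0.5555, -0.254, 0.259]
eef_rot: [-0.065, 0.998, 0.0, -0.001]
wrist_force: [0.4, 0.0, -0.4]
gripper_width: 1.001
```

```bash
cat > car2.py <<'E'
from h import *
from scipy.optimize import least_squares
im,P=pts("wrist"); save("w4",im); np.savez("w4.npz",im=im,P=P)
Z=P[...,2]; V,U=np.mgrid[:400,:640]; r,g,b=[im[...,i].astype(int) for i in range(3)]
D=np.hypot(P[...,0]-.557,P[...,1]+.252); near=D<.12
k=(r-g>40)&(Z>.11)&near; K=P[k]
kc=least_squares(lambda q:np.linalg.norm(K-q,axis=1)-.011,np.array(np.nanmedian(K,0))-[0,0,.01],loss="soft_l1",f_scale=.001).x; print("knob",k.sum(),kc.round(4))
G=P[(D<.04)&(Z>.144)&~((r-g)>25)]; print("grip",len(G),np.median(G[:,2]).round(4)); rc=cv2.minAreaRect((G[:,:2]*1000).astype(np.float32)); print(rc)
c=np.array(rc[0])/1e3; d=kc[:2]-c; print("az",np.degrees(np.arctan2(d[1],d[0])),"dist",np.hypot(*d))
up=kc[2]-.054-.034; out=np.hypot(*d)-.030; print("lever", np.arctan2(up,out)-np.arctan2(6,66))
E
python3 car2.py
```

```text
knob 634 [ 0.4884 -0.2629  0.1416]
grip 8325 0.3176
((555.4473876953125, -250.831298828125), (42.81246566772461, 72.63571166992188), 9.031679153442383)
az -169.79539222402747 dist 0.06813726450160187
lever 0.8618089681952367
```

View pics/w4.png

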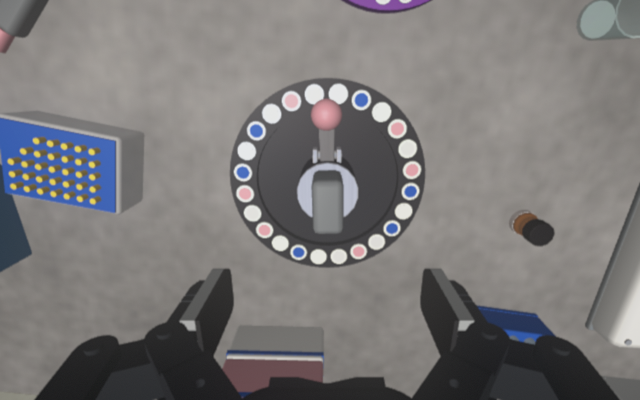

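The lever is raised to about 0.86 rad (knob at (326,115)). The grip mask caught the fingers, so I'll limit it by height.

```bash
python3 - <<'E'
from h import *
z=np.load("w4.npz");im,P=z["im"],z["P"]; Z=P[...,2]; r,g=im[...,0].astype(int),im[...,1].astype(int)
D=np.hypot(P[...,0]-.557,P[...,1]+.252)
G=P[(D<.04)&(Z>.144)&(Z<.152)&(r-g<25)]; rc=cv2.minAreaRect((G[:,:2]*1000).astype(np.float32)); print(rc,np.median(G[:,2]))
c=np.array(rc[0])/1e3; d=np.array([.4884,-.2629])-c; print("az",np.degrees(np.arctan2(d[1],d[0])),np.hypot(*d), np.arctan2(.1416-.088,np.hypot(*d)-.03)-.0907)
plan(c[0],c[1],.130,187.6)
E
```

```text
((555.77880859375, -253.4096221923828), (42.809200286865234, 23.13509178161621), 8.15333366394043) 0.14742989302710258
az -171.98256942747318 0.06804389111775211 0.8628406485094521
shift mm [ -0.8   0.4 129. ] spin -0.15 az now -172.55
```

>>> {"op": "arm_command", "data": {
  "rows": [
    [-1,-0.001,0,0.04,-0.5],
    [-1,-0.001,0,0.08,-0.5],
    [-0.5,-0.001,0,0.115,-0.5],
    [0,-0.001,0,0.129,-0.5],
    [0,-0.001,0,0.129,-0.5],
    [0.3,-0.001,0,0.129,-0.5],
    [0.6,-0.001,0,0.129,-0.5],
    [1,-0.001,0,0.129,-0.5],
    [1,-0.001,0,0.129,-0.5],
    [1,-0.001,0,0.129,-0.5]
  ],
  "force": 60
}}

```text
clock: 8.43
tcp_pos: [0.5578, -0.2542, 0.1325]
eef_rot: [-0.07, 0.998, -0.001, 0.001]
wrist_force: [-0.8, 1.1, 7.0]
gripper_width: 0.274
```

>>> {"op": "arm_command", "data": {
  "rows": [
    [1,0,0,-0.003,0],
    [1,0,0,-0.01,0],
    [1,0,0,-0.025,0],
    [1,0,0,-0.05,0],
    [1,0,0,-0.08,0],
    [1,0,0,-0.1,0],
    [1,0,0,-0.1,0],
    [1,0,0,-0.1,0]
  ]
}}

```text
clock: 9.43
tcp_pos: [0.5571, -0.2538, 0.2305]
eef_rot: [-0.07, 0.998, 0.0, -0.0]
wrist_force: [0.1, 0.1, -6.9]
gripper_width: 0.274
```

```bash
python3 - <<'E'
from h import *
im,P=pts("wrist"); save("w5",im); np.savez("w5.npz",im=im,P=P)
s=bot.sense(); print({k:np.round(v,4) for k,v in s.items()})
plan(.5495,.2475,.229,187.5)
R=Ro.from_quat(s["eef_rot"]).as_matrix(); L=(P-s["tcp_pos"])@R  # tool frame
r,g=im[...,0].astype(int),im[...,1].astype(int)
m=(r-g>40)&(abs(L[...,1])<.02)&(L[...,0]>.03)&(L[...,0]<.11); 
K=L[m&(L[...,2]<.01)]; print("knob in tool",len(K),np.median(K,0))
# rim plane/circle in tool frame
rim=(L[...,2]>.05)&(L[...,2]<.075)&(np.hypot(L[...,0],L[...,1])<.13); Q=L[rim]
A=np.c_[Q[:,:2],np.ones(len(Q))]; c=np.linalg.lstsq(A,Q[:,2],rcond=None)[0]; print("plane",c,len(Q))
E
```

```text
{'clock': np.float64(9.475), 'joint_pos': array([-0.5606,  0.4216,  0.1397,  1.2903,  0.    , -0.6997]), 'qvel': array([ 0.0007,  0.0034, -0.0033,  0.0011, -0.0003,  0.0005]), 'effort': array([ 2.69000e-02, -8.33201e+01,  4.15982e+01,  5.08000e-02,
       -1.90000e-02, -0.00000e+00]), 'tcp_pos': array([ 0.5569, -0.2537,  0.2302]), 'eef_rot': array([-6.950e-02,  9.976e-01,  4.000e-04, -6.000e-04]), 'wrist_force': array([ 0.2468,  0.1273, -6.9017]), 'ft_torque': array([ 0.0268, -0.0091, -0.0387]), 'gripper_width': np.float64(0.2729)}
shift mm [-62.1 497.4   1.6] spin 0.47 az now -172.03
knob in tool 2976 [ 7.11559757e-02 -7.66479667e-07 -1.76533124e-02]
plane [-2.58031961e-02  6.91584234e-05  6.60190424e-02] 48415
```

View pics/w5.png

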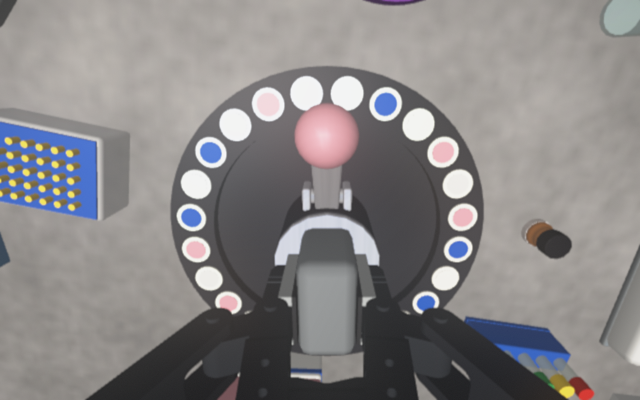

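```bash
python3 - <<'E'
from h import *
from scipy.optimize import least_squares
z=np.load("w5.npz");im,P=z["im"],z["P"]; s=bot.sense(); R=Ro.from_quat(s["eef_rot"]).as_matrix(); L=(P-s["tcp_pos"])@R
rr=np.hypot(L[...,0],L[...,1])
for a,b in ((.03,.06),(.072,.1)):
    m=(rr>a)&(rr<b)&(L[...,2]>.045)&(L[...,2]<.085); Q=L[m]; 
    c=least_squares(lambda q:Q@[0,0,1]-Q[:,:2]@q[:2]-q[2],[0,0,.06],loss="soft_l1",f_scale=.001).x; print(a,len(Q),c.round(4))
m=((rr<.12)&(L[...,2]>.05)&(L[...,2]<.08)&(L[...,0]>-.02)).astype(np.uint8); m=cv2.morphologyEx(m,cv2.MORPH_CLOSE,np.ones((5,5)))
cn=max(cv2.findContours(m,0,cv2.CHAIN_APPROX_NONE)[0],key=len)[:,0]; e=L[cn[:,1],cn[:,0]]; e=e[np.isfinite(e[:,2])&(np.hypot(e[:,0],e[:,1])>.085)]
print(len(e),least_squares(lambda q:np.hypot(e[:,0]-q[0],e[:,1]-q[1])-q[2],[0,0,.095],loss="soft_l1",f_scale=.0005).x)
m=(L[...,2]<-.005)&(L[...,2]>-.03)&(abs(L[...,1])<.014)&(abs(L[...,0])<.026); G=L[m]; print("grip top",len(G),np.median(G,0),np.percentile(G,[1,99],0))
E
```

```text
0.03 12322 [-0.0016  0.      0.0705]
0.072 25727 [-0.0014  0.0002  0.0619]
558 [0.00157704 0.00014379 0.09446469]
grip top 6995 [ 6.44850633e-03 -2.71776348e-05 -1.51387328e-02] [[-0.01785859 -0.01346159 -0.02758547]
 [ 0.02341246  0.0136424  -0.00578307]]
```

The carousel hangs level in the gripper (tilt about 0.0015 rad), its centre 1.5 mm towards tool +x and its underside 78 mm below the TCP. I'll carry it over the drive with that correction.

```bash
python3 - <<'E'
from h import *
plan(.551,.2477,.230,187.45)
E
```

```text
shift mm [-63.6 497.4   0.6] spin 0.52 az now -172.03
```

>>> {"op": "arm_command", "data": {
  "rows": [
    [1,-0.002,0.015,0,0],
    [1,-0.005,0.04,0,0],
    [1,-0.0095,0.075,0,0.5],
    [1,-0.015,0.12,0,0.5],
    [1,-0.022,0.17,0,0.5],
    [1,-0.028,0.22,0,0.5],
    [1,-0.0345,0.27,0,0.5],
    [1,-0.041,0.32,0,0.5],
    [1,-0.0475,0.37,0,0.5],
    [1,-0.0535,0.42,0,0.5],
    [1,-0.0585,0.46,0,0.5],
    [1,-0.062,0.485,0,0.5],
    [1,-0.0636,0.4974,0,0.5],
    [1,-0.0636,0.4974,0,0.5],
    [1,-0.0636,0.4974,0,0.5],
    [1,-0.0636,0.4974,0,0.5],
    [1,-0.0636,0.4974,0,0.5]
  ]
}}

```text
clock: 11.6
tcp_pos: [0.5514, 0.2469, 0.2311]
eef_rot: [-0.065, 0.998, -0.0, 0.0]
wrist_force: [-0.5, -0.0, -6.5]
gripper_width: 0.278
```

```bash
python3 - <<'E'
from h import *
plan(.551,.2477,.190,187.45)
im,P=pts("wrist"); save("w6",im)
im,P=pts("scene"); save("s6",cv2.resize(im[130:260,290:470],None,fx=4.4,fy=4.4,interpolation=cv2.INTER_CUBIC))
E
```

```text
shift mm [ 0.3  0.9 41.1] spin -0.03 az now -172.58
```

View pics/s6.png

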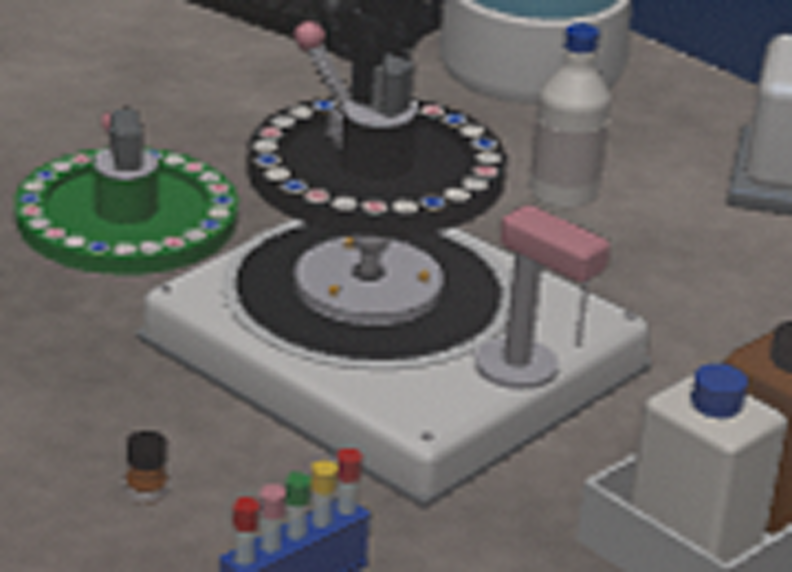

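The carousel hangs level over the drive. The lever is raised, and the probe arm and wash bottle are clear.

```bash
python3 - <<'E'
from h import *
print(bot.sense()["tcp_pos"],bot.sense()["qvel"].round(4))
plan(.551,.2477,.190,187.45)
E
```

```text
[0.55135625 0.24716025 0.23112572] [ 0.0036  0.0015  0.003  -0.0005 -0.0016  0.0016]
shift mm [ 0.3  0.6 41.1] spin -0.0 az now -172.55
```

>>> {"op": "arm_command", "data": {
  "rows": [
    [1,0,0.0003,0.01,0],
    [1,0,0.0003,0.02,0],
    [1,0,0.0003,0.03,0],
    [1,0,0.0003,0.036,0],
    [1,0,0.0003,0.039,0],
    [1,0,0.0003,0.042,0],
    [1,0,0.0003,0.045,0],
    [1,0,0.0003,0.048,0],
    [1,0,0.0003,0.048,0]
  ]
}}

```text
clock: 12.82
tcp_pos: [0.5512, 0.2477, 0.1829]
eef_rot: [-0.065, 0.998, -0.0, -0.0]
wrist_force: [1.0, -0.5, -5.6]
gripper_width: 0.273
```

```bash
python3 - <<'E'
from h import *
s=bot.sense();print(s["tcp_pos"],s["wrist_force"],s["ft_torque"]); plan(.551,.2477,.17,187.45)
E
```

```text
[0.55119885 0.24773089 0.18290288] [ 0.97180086 -0.52925851 -5.60855058] [-0.01943946 -0.02962822 -0.02576997]
shift mm [ 0.2 -0.  12.9] spin 0.02 az now -172.53
```

>>> {"op": "arm_command", "data": {
  "rows": [
    [1,0,0,0.003,0],
    [1,0,0,0.006,0],
    [1,0,0,0.009,0],
    [1,0,0,0.012,0],
    [1,0,0,0.015,0],
    [1,0,0,0.018,0],
    [1,0,0,0.021,0],
    [1,0,0,0.024,0],
    [1,0,0,0.026,0],
    [1,0,0,0.026,0]
  ]
}}

```text
clock: 14.08
tcp_pos: [0.5512, 0.2477, 0.157]
eef_rot: [-0.065, 0.998, -0.0, -0.0]
wrist_force: [-0.1, -1.0, -6.9]
gripper_width: 0.269
```

>>> {"op": "arm_command", "data": {
  "rows": [
    [1,0,0,0.002,0],
    [1,0,0,0.004,0],
    [1,0,0,0.006,0],
    [1,0,0,0.007,0],
    [1,0,0,0.008,0],
    [1,0,0,0.009,0],
    [1,0,0,0.009,0]
  ]
}}

```text
clock: 14.95
tcp_pos: [0.5512, 0.2477, 0.148]
eef_rot: [-0.065, 0.998, -0.0, -0.0]
wrist_force: [0.5, 0.0, -6.5]
gripper_width: 0.274
```

No contact yet. I'll go on in small steps.

>>> {"op": "arm_command", "data": {
  "rows": [
    [1,0,0,0.0007,0],
    [1,0,0,0.0014,0],
    [1,0,0,0.002,0],
    [1,0,0,0.002,0]
  ]
}}

```text
clock: 15.45
tcp_pos: [0.5512, 0.2478, 0.146]
eef_rot: [-0.065, 0.998, 0.0, -0.0]
wrist_force: [-0.6, -1.1, -6.9]
gripper_width: 0.274
```

>>> {"op": "arm_command", "data": {
  "rows": [
    [1,0,0,0.0007,0],
    [1,0,0,0.0014,0],
    [1,0,0,0.002,0],
    [1,0,0,0.002,0]
  ]
}}

```text
clock: 15.95
tcp_pos: [0.5512, 0.2478, 0.144]
eef_rot: [-0.065, 0.998, -0.0, -0.0]
wrist_force: [0.4, 0.2, -5.9]
gripper_width: 0.274
```

>>> {"op": "arm_command", "data": {
  "rows": [
    [1,0,0,0.0006,0],
    [1,0,0,0.0012,0],
    [1,0,0,0.0015,0],
    [1,0,0,0.0015,0]
  ]
}}

```text
clock: 16.45
tcp_pos: [0.5512, 0.2478, 0.1426]
eef_rot: [-0.065, 0.998, 0.0, 0.0]
wrist_force: [-1.2, -0.2, -5.0]
gripper_width: 0.276
```

>>> {"op": "arm_command", "data": {
  "rows": [
    [1,0,0,0.0004,0],
    [1,0,0,0.0008,0],
    [1,0,0,0.0008,0]
  ]
}}

```text
clock: 16.82
tcp_pos: [0.5512, 0.2478, 0.1426]
eef_rot: [-0.065, 0.998, 0.0, 0.0]
wrist_force: [-5.1, -1.4, 7.3]
gripper_width: 0.271
```

Contact came at TCP z 0.1426. With the underside 78–78.5 mm below the TCP (the stand and camera figures), that puts it at about 0.064, which is plate height, whereas riding on the pins would be 0.149. I'll check with the cameras.

```bash
python3 - <<'E'
from h import *
from scipy.optimize import least_squares
im,P=pts("wrist"); save("w7",im); s=bot.sense(); R=Ro.from_quat(s["eef_rot"]).as_matrix(); L=(P-s["tcp_pos"])@R
rr=np.hypot(L[...,0]-.0015,L[...,1]); m=(rr>.072)&(rr<.094)&(L[...,2]>.045)&(L[...,2]<.075); Q=L[m]
print(len(Q),least_squares(lambda q:Q[:,2]-Q[:,:2]@q[:2]-q[2],[0,0,.06],loss="soft_l1",f_scale=.001).x.round(4))
print("rim z world",np.nanmedian(P[m][:,2]), s["wrist_force"])
im,P=pts("scene"); save("s7",cv2.resize(im[130:260,290:470],None,fx=4.4,fy=4.4,interpolation=cv2.INTER_CUBIC))
E
```

```text
24215 [-0.0018  0.0002  0.0621]
rim z world 0.08047600142680453 [-5.02786742 -0.77873736  7.90529751]
```

View pics/s7.png

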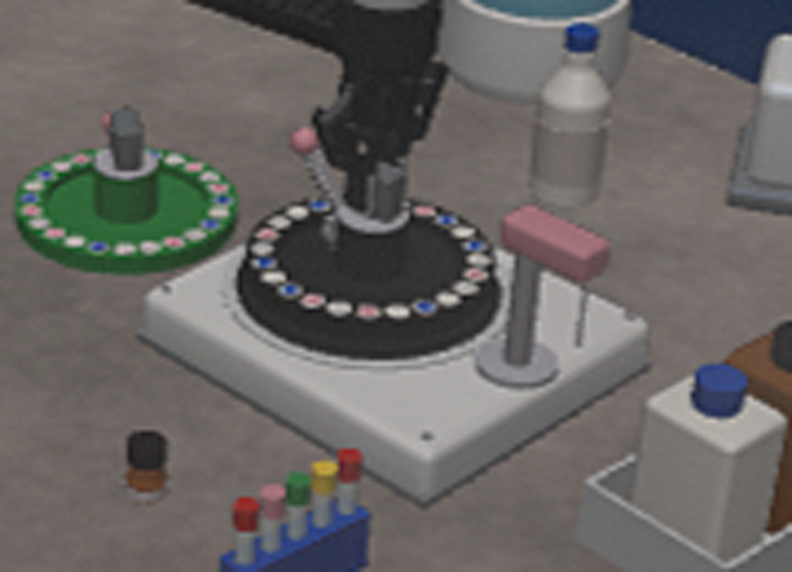

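The rim top measures 0.0805, against 0.080 expected when flat, and the carousel is level, so it is seated with the lever still raised. Now I'll relax the push, release and look again.

>>> {"op": "arm_command", "data": {
  "rows": [
    [1,0,0,-0.0006,0],
    [0.6,0,0,-0.0006,0],
    [0,0,0,-0.0006,0],
    [-1,0,0,-0.0006,0],
    [-1,0,0,-0.0006,0],
    [-1,0,0,-0.0006,0],
    [-1,0,0,-0.02,0],
    [-1,0,0,-0.06,0],
    [-1,0,0,-0.115,0],
    [-1,0,0,-0.117,0],
    [-1,0,0,-0.117,0],
    [-1,0,0,-0.117,0]
  ]
}}

```text
clock: 18.42
tcp_pos: [0.5508, 0.2477, 0.2576]
eef_rot: [-0.065, 0.998, -0.0, -0.001]
wrist_force: [0.2, -0.1, 0.6]
gripper_width: 0.997
```

```bash
cat > car3.py <<'E'
from h import *
from scipy.optimize import least_squares
import sys
im,P=pts("wrist"); save(sys.argv[1],im)
Z=P[...,2]; r,g,b=[im[...,i].astype(int) for i in range(3)]
D=np.hypot(P[...,0]-.5495,P[...,1]-.2475)
K=P[(r-g>40)&(Z>.095)&(Z<.175)&(D<.12)]
kc=least_squares(lambda q:np.linalg.norm(K-q,axis=1)-.011,np.array(np.nanmedian(K,0))-[0,0,.01],loss="soft_l1",f_scale=.001).x; print("knob",len(K),kc.round(4))
G=P[(D<.04)&(Z>.153)&(Z<.162)&(r-g<25)]; rc=cv2.minAreaRect((G[:,:2]*1000).astype(np.float32)); print("grip",rc,np.median(G[:,2]))
m=(D<.12)&(Z>.073)&(Z<.088); Q=P[m&(D>.072)&(D<.094)]; print("rim plane",least_squares(lambda q:Q[:,2]-(Q[:,:2]-[.5495,.2475])@q[:2]-q[2],[0,0,.08],loss="soft_l1",f_scale=.001).x.round(4))
cn=max(cv2.findContours(m.astype(np.uint8),0,cv2.CHAIN_APPROX_NONE)[0],key=len)[:,0]; e=P[cn[:,1],cn[:,0]]; e=e[np.isfinite(e[:,2])]
print("rim circle",least_squares(lambda q:np.hypot(e[:,0]-q[0],e[:,1]-q[1])-q[2],[.55,.2475,.095],loss="soft_l1",f_scale=.001).x.round(4))
c=np.array(rc[0])/1e3; d=kc[:2]-c; h=np.hypot(*d); print("lever az",np.degrees(np.arctan2(d[1],d[0]))%360,"dist",h,"angle",np.arctan2(kc[2]-.098,h-.03)-.0907)
print(bot.sense()["clock"])
plan(kc[0],kc[1],kc[2]+.006,187.5)
E
python3 car3.py w8
```

```text
knob 622 [0.4818 0.2389 0.1516]
grip ((548.8768920898438, 247.99879455566406), (43.04607391357422, 23.577238082885742), 6.6323652267456055) 0.15734928661159092
rim plane [-0.0005 -0.0002  0.0805]
rim circle [0.5497 0.2478 0.0945]
lever az 187.76013582239872 dist 0.06765049443620783 angle 0.8679683332241634
18.475
shift mm [ 69.4   0.3 100.2] spin -0.03 az now -172.53
```

View pics/w8.png

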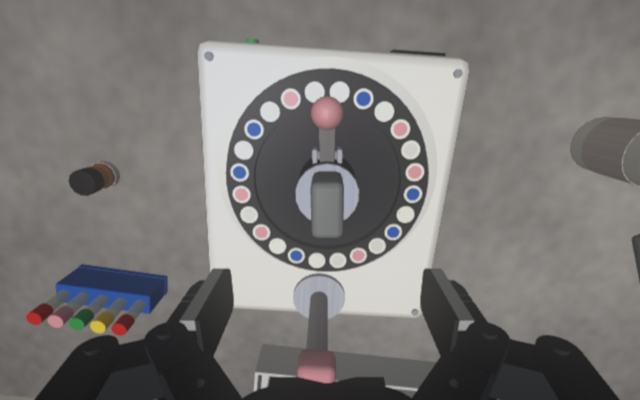

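The carousel sits flat and centred (rim 0.0805, tilt under 0.001), with its knob at (327,113). Next I'll grasp the knob and swing the lever down along its arc.

>>> {"op": "arm_command", "data": {
  "rows": [
    [-1,0.035,0,0.01,0],
    [-1,0.067,0,0.03,0],
    [-1,0.069,0,0.06,0],
    [-0.5,0.069,0,0.09,0],
    [0,0.069,0,0.1,0],
    [0.3,0.069,0,0.1,0],
    [0.6,0.069,0,0.1,0],
    [1,0.069,0,0.1,0],
    [1,0.069,0,0.1,0],
    [1,0.069,0,0.1,0]
  ],
  "force": 20
}}

```text
clock: 19.73
tcp_pos: [0.4829, 0.2388, 0.1592]
eef_rot: [-0.065, 0.998, 0.0, 0.0]
wrist_force: [-2.0, -0.7, 4.9]
gripper_width: 0.237
```

>>> {"op": "arm_command", "data": {
  "rows": [
    [1,0.0032,0,0.0023,0],
    [1,0.0062,0,0.0049,0],
    [1,0.0098,0,0.0084,0],
    [1,0.0131,0,0.0121,0],
    [1,0.0161,0,0.016,0],
    [1,0.0188,0,0.0202,0],
    [1,0.0212,0,0.0245,0],
    [1,0.0233,0,0.0291,0],
    [1,0.0244,0,0.0322,0],
    [1,0.0244,0,0.0322,0]
  ]
}}

```text
clock: 20.98
tcp_pos: [0.4583, 0.2356, 0.1262]
eef_rot: [-0.065, 0.998, -0.0, -0.0]
wrist_force: [-2.0, -0.6, -0.0]
gripper_width: 0.237
```

>>> {"op": "arm_command", "data": {
  "rows": [
    [1,0.0011,0,0.0031,0],
    [1,0.002,0,0.0063,0],
    [1,0.0026,0,0.0089,0],
    [1,0.0031,0,0.0115,0],
    [1,0.0034,0,0.0135,0],
    [1,0.0034,0,0.0135,0]
  ]
}}

```text
clock: 21.72
tcp_pos: [0.4552, 0.2352, 0.1129]
eef_rot: [-0.065, 0.998, -0.0, -0.0]
wrist_force: [0.5, -1.2, -1.1]
gripper_width: 0.234
```

>>> {"op": "arm_command", "data": {
  "rows": [
    [1,0.0002,0,0.001,0],
    [1,0.0003,0,0.002,0],
    [1,0.0003,0,0.0027,0],
    [1,0.0003,0,0.0027,0]
  ]
}}

```text
clock: 22.22
tcp_pos: [0.4549, 0.2351, 0.1103]
eef_rot: [-0.065, 0.998, -0.0, -0.0]
wrist_force: [-0.8, -1.0, 0.3]
gripper_width: 0.243
```

Now I'll release, rise, shut the fingers and press lightly on top of the knob to be sure it is fully down.

>>> {"op": "arm_command", "data": {
  "rows": [
    [0,0,0,0,0],
    [-1,0,0,0,0],
    [-1,0,0,0,0],
    [-1,0,0,0,0],
    [-1,-0.03,0,-0.05,0],
    [-1,-0.08,0,-0.1,0],
    [-1,-0.095,0,-0.147,0],
    [-1,-0.095,0,-0.147,0],
    [-1,-0.095,0,-0.147,0]
  ]
}}

```text
clock: 23.35
tcp_pos: [0.5488, 0.2474, 0.2566]
eef_rot: [-0.065, 0.998, -0.0, -0.0]
wrist_force: [-0.5, -0.6, -1.5]
gripper_width: 0.997
```

```bash
python3 car3.py w9; python3 -c "
from h import *
plan(.4545,.2352,.142,187.5)"
```

```text
knob 445 [0.4547 0.2353 0.1051]
grip ((548.9476928710938, 247.78579711914062), (42.99003219604492, 23.772449493408203), 7.960251331329346) 0.1573768026440321
rim plane [-0.0007 -0.0004  0.0805]
rim circle [0.5516 0.249  0.0914]
lever az 187.5661958428101 dist 0.09512568087463442 angle 0.017891097847854143
23.4
shift mm [ 94.2   0.3 145.3] spin -0.03 az now -172.53
shift mm [ 94.4   0.2 114.4] spin -0.03 az now -172.53
```

View pics/w9.png

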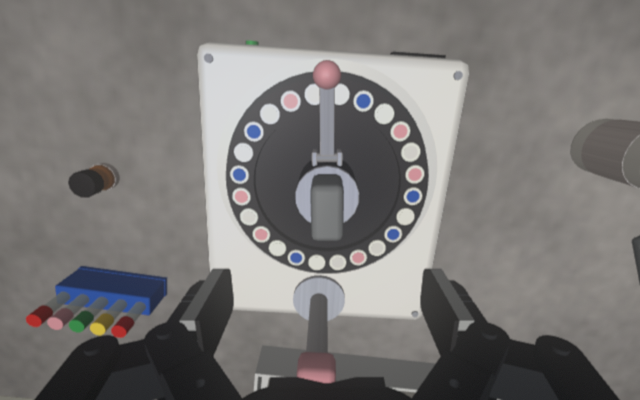

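The lever reads about 0.02 rad (knob at (327,74), z 0.105 against 0.104 nominal). A light press on the knob will confirm it.

>>> {"op": "arm_command", "data": {
  "rows": [
    [0,0.045,0,0.03,0],
    [1,0.0944,0,0.06,0],
    [1,0.0944,0,0.09,0],
    [1,0.0944,0,0.108,0],
    [1,0.0944,0,0.114,0],
    [1,0.0944,0,0.114,0],
    [1,0.0944,0,0.117,0],
    [1,0.0944,0,0.119,0],
    [1,0.0944,0,0.119,0]
  ]
}}

```text
clock: 24.52
tcp_pos: [0.4556, 0.2352, 0.1384]
eef_rot: [-0.065, 0.998, -0.0, 0.0]
wrist_force: [-0.2, -0.3, -0.1]
gripper_width: -0.001
```

>>> {"op": "arm_command", "data": {
  "rows": [
    [1,0,0,0.001,0],
    [1,0,0,0.002,0],
    [1,0,0,0.002,0]
  ]
}}

```text
clock: 24.9
tcp_pos: [0.4556, 0.2352, 0.1363]
eef_rot: [-0.065, 0.998, -0.0, -0.0]
wrist_force: [-0.7, 0.2, 0.1]
gripper_width: -0.003
```

>>> {"op": "arm_command", "data": {
  "rows": [
    [1,0,0,0.0005,0],
    [1,0,0,0.001,0],
    [1,0,0,0.0015,0],
    [1,0,0,0.0015,0]
  ]
}}

```text
clock: 25.4
tcp_pos: [0.4556, 0.2352, 0.1349]
eef_rot: [-0.065, 0.998, -0.0, -0.0]
wrist_force: [-0.0, -0.6, 1.4]
gripper_width: 0.003
```

>>> {"op": "arm_command", "data": {
  "rows": [
    [1,0,0,0.0005,0],
    [1,0,0,0.001,0],
    [1,0,0,0.001,0]
  ]
}}

```text
clock: 25.78
tcp_pos: [0.4555, 0.2352, 0.1339]
eef_rot: [-0.065, 0.998, -0.0, -0.0]
wrist_force: [-0.8, 0.1, 0.9]
gripper_width: -0.001
```

>>> {"op": "arm_command", "data": {
  "rows": [
    [1,0,0,0.0005,0],
    [1,0,0,0.001,0],
    [1,0,0,0.001,0]
  ]
}}

```text
clock: 26.15
tcp_pos: [0.4555, 0.2352, 0.1333]
eef_rot: [-0.065, 0.998, 0.0, 0.0]
wrist_force: [-3.3, -0.2, 9.9]
gripper_width: 0.0
```

The knob met a hard stop (10 N) with its top at about 0.1143–0.115, so the lever is fully down. Now I'll retreat and do the last check.

>>> {"op": "arm_command", "data": {
  "rows": [
    [1,0,0,-0.005,0],
    [1,0,0,-0.03,0],
    [1,-0.03,0,-0.08,0],
    [0,-0.09,0,-0.123,0],
    [-1,-0.095,0,-0.123,0],
    [-1,-0.095,0,-0.123,0],
    [-1,-0.095,0,-0.123,0],
    [-1,-0.095,0,-0.123,0]
  ]
}}

```text
clock: 27.15
tcp_pos: [0.5488, 0.2475, 0.2556]
eef_rot: [-0.065, 0.998, -0.0, -0.0]
wrist_force: [0.6, 0.1, 0.3]
gripper_width: 1.003
```

```bash
python3 car3.py w10; python3 -c "
from h import *
im,P=pts('top');save('t10',im)"
```

```text
knob 449 [0.4546 0.2352 0.1038]
grip ((548.91650390625, 247.77169799804688), (42.950557708740234, 23.833271026611328), 8.411971092224121) 0.15732249505437307
rim plane [-0.0009 -0.0005  0.0805]
rim circle [0.5509 0.248  0.0922]
lever az 187.57521217138682 dist 0.09517709096004996 angle -0.002039542072171205
27.2
shift mm [9.52e+01 1.00e-01 1.46e+02] spin -0.02 az now -172.52
```

View pics/t10.png

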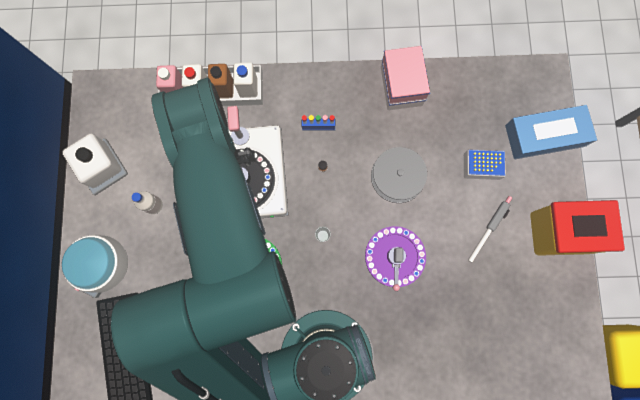

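The top view shows the stand empty at (399,175), the carousel on the sampler (partly behind the arm), and the bystanders where they were. The lever reads about 0.00 rad, so I'm handing in.

```bash
python3 -c "
from bench import bot
print(bot.sign_off())"
```

```text
the job is handed in; nothing more can be done
None
```

The carousel is back on the sampler, flat on the drive plate with its lever latched, and the job was handed in at about 27 s.

**What I did:** I raised the lever by its knob to about 0.86 rad and lifted the carousel level by its grip. The cameras showed its notches already lined up with the pins (37.6° against 37.4°). I lowered it slowly onto the ball and no turning by feel was needed. It met the plate at about 14 N above its hanging weight, at plate height. I then swung the lever down by the knob, pressed it to a hard stop at about 10 N, and moved clear.

**Last checks:**
- **Carousel:** the rim top is at 80.5 mm against 80 mm nominal, and the tilt is about 0.001 rad. Its centre is within about 1 mm of the drive.
- **Lever:** it reads about 0.00 rad.
- **Gripper:** it is open and clear, with no contact force.
- **Bystanders:** they look unmoved in the top view, but I did not measure them. The arm hid part of the sampler and most of the green look-alike in that picture.

**Disagreements:** the final rim-circle fit was partly hidden by the lever. It gave a radius of 92 mm instead of 95 and was 1.4 mm off in x, while the grip position was 0.6 mm off, so I gave the fit less weight. My first move row also had a unit slip (-60 m instead of -0.06 m). The per-row limit capped it and it did no harm.

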